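# Put the mixed-up toners back in their bays

### The job

Most or all of the four toners in the bench rack have been put back in the wrong bays. Move them so that every one stands upright and fully down in the round seat of the bay whose colour chip matches it: the red-labelled tin at the red chip, the grey-labelled tin at the grey chip, the purple-capped bottle at the purple chip and the black-capped bottle at the black chip, with the bay without a chip left empty. A bay takes one toner at a time, so park one in the empty bay or on clear bench on the way; tip none of them over, and do not knock the blue pour tin behind the rack.

Things in the scene. Friction and masses are not known exactly. Their poses are not given: they have to be found in the camera images.
- red_tin: Small straight-sided round steel paint tin, red label, 68 mm diameter, 82 mm tall, about 0.25 to 0.47 kg; take it round the body from above, about 55 mm above its underside, which stays well clear of the bay. Origin at the centre of its underside, z up.
- grey_tin: Small straight-sided round steel paint tin, dark grey label, 68 mm diameter, 82 mm tall, about 0.25 to 0.47 kg; take it round the body from above, about 55 mm above its underside, which stays well clear of the bay. Origin at the centre of its underside, z up.
- purple_bottle: Small round white bottle with a purple screw cap: body 48 mm diameter, straight up to about 58 mm and then narrowing to the 30 mm cap between 75 and 95 mm, 95 mm tall overall, about 0.09 to 0.15 kg; take it round the body from above, about 45 mm above its underside. Origin at the centre of its underside, z up.
- black_bottle: Small round white bottle with a blue-black screw cap: body 48 mm diameter, straight up to about 58 mm and then narrowing to the 30 mm cap between 75 and 95 mm, 95 mm tall overall, about 0.09 to 0.15 kg; take it round the body from above, about 45 mm above its underside. Origin at the centre of its underside, z up.
- bay_red: Bay with a red chip: fixed pale plastic block 100 x 100 mm, 20 mm high; origin at the centre of its underside, 3 mm above the bench, z up. In its top is a round seat for one tin or bottle, centred on the origin: 84 mm wide, with a flat floor 3 mm above the origin (17 mm deep). x points across the row, away from the robot; the sloping label ledge with the chip is at -x.
- bay_grey: Bay with a grey chip: fixed pale plastic block 100 x 100 mm, 20 mm high; origin at the centre of its underside, 3 mm above the bench, z up. In its top is a round seat for one tin or bottle, centred on the origin: 84 mm wide, with a flat floor 3 mm above the origin (17 mm deep). The five bays, alike but for the chip, stand in random order 102 mm apart in one row along y.
- bay_purple: Bay with a purple chip: fixed pale plastic block 100 x 100 mm, 20 mm high; origin at the centre of its underside, 3 mm above the bench, z up. In its top is a round seat for one tin or bottle, centred on the origin: 84 mm wide, with a flat floor 3 mm above the origin (17 mm deep). They sit in a fixed dark steel rack 530 x 126 mm, its ends 33 mm high.
- bay_black: Bay with a black chip: fixed pale plastic block 100 x 100 mm, 20 mm high; origin at the centre of its underside, 3 mm above the bench, z up. In its top is a round seat for one tin or bottle, centred on the origin: 84 mm wide, with a flat floor 3 mm above the origin (17 mm deep). x points across the row, away from the robot; the sloping label ledge with the chip is at -x.
- bay_plain: Bay without a chip (empty at first): fixed pale plastic block 100 x 100 mm, 20 mm high; origin at the centre of its underside, 3 mm above the bench, z up. In its top is a round seat for one tin or bottle, centred on the origin: 84 mm wide, with a flat floor 3 mm above the origin (17 mm deep). x points across the row, away from the robot.
- blue_pour_tin: Blue-labelled tin with a black pour lid and red thumb lever, 84 x 76 mm over the lid, 113 mm tall; it stands on the bench 135 to 150 mm behind the middle line of the row, is in use and is not to be touched. Origin at the centre of its underside, z up.
Mind the look-alikes: they are no part of the job. Leave any orange or pink look-alike of the black_bottle alone.

How it is judged:
By the outcome, as a careful person would: the job done as asked, in the order asked, and still so for the second after the job is handed in, with the robot touching nothing.
It also fails if it takes over 131 s, if anything falls off the work surface, if the arm or the gripper's body presses on something with over 40 N, if the wrist force passes 120 N, or if a joint passes its speed limit or range.

### The arm

A 6-joint arm with a two-finger parallel gripper is mounted at the origin on a cart in front of the work surface, level with it; the furniture and walls round the work are solid. World frame = base frame: x ahead of the robot, y to its left, z up, the work surface at z = 0. Lengths are in m, angles in degrees, forces in N, time in s.
With the tool pointing down it reaches from about 0.4 to 0.825 m from the base axis. Payload 7 kg.
Tool frame: the origin (TCP) lies midway between the tips of the shut fingers; the grasp point (between the pads) lies 19 mm behind it; z points along the fingers, y is the line along which they close (so a half turn about z gives the same grasp; the last joint's range is limited). The gripper opens to 88 mm and grips with 3 to 60 N. Pads are 19 mm wide; open, the fingers measure 130 mm over their backs; the gripper's body (78 mm by 193 mm) begins 47 mm behind the grasp point.
Start: joints at [80.735, 20.546, 0.682, 0, -70.136, -16.507], TCP at [0.293, 0.608, 0.227] pointing down, gripper open.
Joint ranges: [-176.03, 176.03], [-82.01, 121.73], [-58.28, 71.71], [-173.87, 95.51], [-174.79, -0.11], [-173.66, 173.66]. Speed limits (degrees/s): [136.94, 136.94, 172.46, 180, 180, 180].

### API

Orientations are given as [roll, pitch, yaw] about the fixed x, y, z axes, in that order (R = Rz(yaw) Ry(pitch) Rx(roll)).
In Python, from plant import r gives the robot as it stands.
- The arm moves only by the tool carry_out, never from a script. Its argument "deltas" is a list of rows, each a list of 3 entries, a list of its own where there are three numbers: the opening, from 0 (shut) to 1 (fully open), then the shift along the tool's x, y, z in mm, then the turn, a rotation vector about the tool's x, y, z in rad. In form: [[gripper, [tx, ty, tz], [rx, ry, rz]], ...]. A call has 1 to 12 rows; each row is the pose to reach, as a shift and turn from the pose commanded when the call began, along the tool's axes at that moment; what a row does not reach only later rows make up. A row lasts 1/10 s, in which the tool goes at most 50 mm and 8.59 degrees, less where a joint would pass 70% of its speed; a pose out of reach is approached as far as the arm can. A call with a gripper value outside its range is refused whole. The fingers move at their own pace and stop on an object; "squeeze" is the grip in N (left out, the last holds). Time passes only in rows, so rows that repeat a pose let the fingers close. It gives the time, the measured TCP pose, the force, the opening and the grip force at its end, in the units of the state.
- r.get_state(): the state, without advancing time (a new reading comes with each control period).
- r.capture(name): name is "scene" or "top" or "wrist"; returns (picture, depth): 420x560x3 uint8, red, green, blue; 420x560 float32, m along the optical axis (not along the pixel's ray), 0 where there is no reading.
- r.get_calibration(name): a dict with "fov_y" (degrees; the focal length in pixels is half the picture's height over the tangent of half this angle, whatever the lens; pixels are square), "cx", "cy" (the principal point, pixels), "distortion" ([k1, k2, p1, p2, k3] as OpenCV has them; the pictures are not rectified), "view" (4x4, takes a point from world to camera coordinates). Camera axes: x right, y down, z forward; pixel columns grow to the right and rows downward; lengths in m; the calibration is good to about 2 mm. A picture is of the moment at which its call begins: read the wrist's pose just before it. get_calibration takes no time and is no camera call; for the wrist camera it gives the pose at the moment of the call.
- r.close_job(): hands the job in; it is judged then, once.
The state is a dict: "time_s": time; "joints": joint angles; "qd": joint speeds; "joint_torque": joint torques, N m; "tcp_pos": TCP position; "eef_rot": TCP orientation; "contact_force": force on the tool from outside, world axes, zero at the start; "moment": the same for the moment, N m; "gripper_width": finger opening in m; "gripper_force": force on a finger pad.
Only numpy, scipy, OpenCV 4.12 (cv2) and the standard library are available. Lean on these libraries where they do the work, as an engineer would, in place of code of your own. Each camera call takes 0.05 s, during which the arm holds its last target. There are 200 camera calls.

## Working session

There is one attempt and no reset: what is moved stays moved. The work goes in short steps, Python scripts to look and compute and a tool call to move; the robot and the scene stay as the last step left them, time stands still between calls to the robot, and variables do not carry over. Pictures are saved under pics/ and viewed, at most 14 in all, crops included, and the job is handed in when it is done.

Besides the shell and the picture viewer there is one more tool, called after "Emit:" as name(argument=value, ...), one argument or row to a line, values as JSON. carry_out: Moves the arm, as the interface text tells. Its arguments: {"type":"object","properties":{"deltas":{"type":"array"},"squeeze":{"type":"number"}},"required":["deltas"]}

```bash
mkdir -p pics; ls
cat > h.py <<'E'
import numpy as np, cv2
from plant import r
def cal(n):
    c=r.get_calibration(n); f=210/np.tan(np.radians(c["fov_y"])/2)
    K=np.array([[f,0,c["cx"]],[0,f,c["cy"]],[0,0,1]]); return K,np.array(c["distortion"],float),np.array(c["view"])
def ray(C,uv):
    K,d,V=C; p=cv2.undistortPoints(np.array(uv,float).reshape(-1,1,2),K,d).reshape(-1,2)
    R=V[:3,:3]; return -R.T@V[:3,3], np.c_[p,np.ones(len(p))]@R   # dir scaled: camera z=1
def onplane(C,uv,z):
    o,D=ray(C,uv); return o+D*((z-o[2])/D[:,2])[:,None]
def pts(C,depth):
    v,u=np.mgrid[0:420,0:560]; o,D=ray(C,np.c_[u.ravel(),v.ravel()])
    return (o+D*depth.ravel()[:,None]).reshape(420,560,3)
def snap(n,f):
    C=cal(n); im,d=r.capture(n); cv2.imwrite(f"pics/{f}.png",im[...,::-1]); np.save(f"pics/{f}.npy",d); return C,im,d
E
python3 - <<'E'
from h import *
for n in("scene","top","wrist"):
    C,im,d=snap(n,n+"0"); print(n,C[0][0,0],C[0][:2,2],C[1],np.round(-C[2][:3,:3].T@C[2][:3,3],3),np.round(C[2][2,:3],2))
s=r.get_state(); print(s)
a=[cv2.imread(f"pics/{n}0.png") for n in("scene","top")]
E
```

```text
pics
scene 394.20981572727914 [276.01180651 210.63813112] [-0.10390114  0.          0.          0.          0.        ] [0.131 0.416 0.654] [ 0.48 -0.49 -0.72]
top 405.37041113044296 [274.76030658 208.6104906 ] [-0.0157514  0.         0.         0.         0.       ] [0.451 0.013 0.9  ] [ 0.11  0.02 -0.99]
wrist 363.1220856304552 [280.17216881 207.80351538] [-0.0970994  0.         0.         0.         0.       ] [0.366 0.572 0.383] [-0.27  0.13 -0.96]
{'time_s': 0.15, 'joints': array([ 8.07363015e+01,  2.05815185e+01,  6.44853920e-01, -1.31269364e-02,
       -7.01361159e+01, -1.65070105e+01]), 'qd': array([ 0.05320798, -0.09835916,  0.13831668,  0.10278658,  0.01176309,
       -0.10118717]), 'joint_torque': array([-1.96184315e-03, -5.83272600e+01,  2.93290740e+01,  7.00123742e+00,
        8.80781212e-03, -1.08884783e-04]), 'tcp_pos': array([0.29334027, 0.6075093 , 0.22584079]), 'eef_rot': array([ 1.79926712e+02, -8.84780459e-03, -2.57751716e+01]), 'contact_force': array([ 0.50759876, -0.51495035,  0.00129136]), 'moment': array([ 0.02259835, -0.03372832, -0.00546907]), 'gripper_force': 0.0, 'gripper_width': 0.08773892662632778}
```

View pics/top0.png

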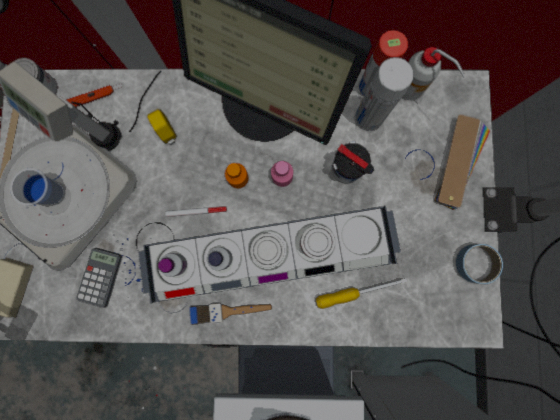

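View pics/scene0.png

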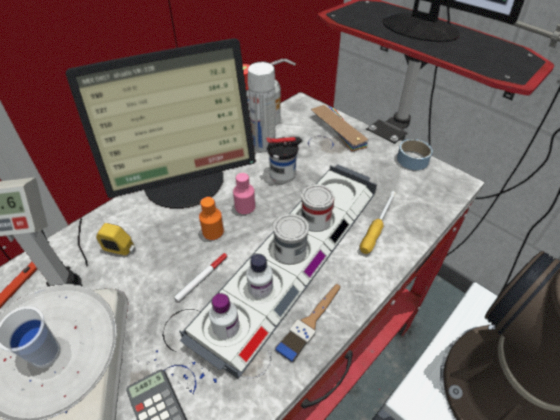

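The top view shows, left to right:

| Bay | Chip pixel | Occupant | Occupant pixel |
|---|---|---|---|
| red | (180,293) | purple-capped bottle | (166,266) |
| grey | (230,285) | black-capped bottle | (216,259) |
| purple | (273,278) | grey tin | (268,250) |
| black | (320,270) | red tin | (317,241) |
| plain | none | empty | (361,236) |

The pour tin is at (352,162). The orange (235,175) and pink (282,172) bottles stand behind the rack and are look-alikes. The bottle wanted is the blue-black-capped one at (216,259), because it is in the rack and has a white body.

Run:
```python
from h import *
a=cv2.imread("pics/scene0.png")[170:370,180:390]; cv2.imwrite("pics/crop.png",cv2.resize(a,None,fx=2.8,fy=2.8,interpolation=cv2.INTER_CUBIC))
P={};C={}
for n in("top","scene"):
    C[n]=cal(n); P[n]=pts(C[n],np.load(f"pics/{n}0.npy"))
p=P["top"]
b=p[330:340,200:400].reshape(-1,3); print("bench z",np.median(b[:,2]))
px=dict(purple=(166,266),black=(216,259),grey=(268,250),red=(317,241),blue=(352,162))
for k,(u,v) in px.items():
    q=p[v-3:v+4,u-3:u+4].reshape(-1,3); m=np.median(q,0); out=[m]
    for n in P:
        Q=P[n].reshape(-1,3); h=m[2]
        for R in (0.06,0.045,0.045): 
            s=Q[(abs(Q[:,2]-h)<.012)&(np.hypot(*(Q[:,:2]-m[:2]).T)<R)]
        (cx,cy),rad=cv2.minEnclosingCircle((s[:,:2]*1000).astype(np.float32))
        out.append((n,len(s),round(cx,1),round(cy,1),round(rad,1),np.round(np.percentile(s[:,2],[50,95])*1000,1)))
    print(k,np.round(out[0],4),*out[1:],sep="\n  ")
hsv=lambda n:cv2.cvtColor(cv2.imread(f"pics/{n}0.png"),cv2.COLOR_BGR2HSV)
# chips: median point near pixel, both views
ch=dict(red=((180,293),(255,344)),grey=((230,285),(287,299)),purple=((273,278),(316,263)),black=((320,270),(342,229)))
for k,(a,b) in ch.items():
    print("chip",k,*[np.round(np.median(P[n][y-2:y+3,x-2:x+3].reshape(-1,3),0),4) for n,(x,y) in zip(P,(a,b))])
# bay-block top & seat cloud
Q=p.reshape(-1,3); u,v=361,236; print("plain floor",np.round(np.median(p[v-4:v+5,u-4:u+5].reshape(-1,3),0),4), np.round(np.median(P['scene'][183:190,338:346].reshape(-1,3),0),4))
s=Q[(Q[:,2]>.027)&(Q[:,2]<.04)&(Q[:,0]<.55)&(Q[:,0]>.25)&(abs(Q[:,1])<.4)]; print(len(s))
```

```text
bench z -0.001175084481032318
purple
  [0.4271 0.243  0.101 ]
  ('top', 179, 429.1, 246.8, 14.6, array([100.7, 103. ]))
  ('scene', 272, 428.7, 247.1, 15.0, array([100.9, 103. ]))
black
  [0.4421 0.1446 0.1006]
  ('top', 171, 443.1, 147.8, 14.8, array([100.4, 103. ]))
  ('scene', 237, 442.3, 147.1, 15.4, array([100.9, 102.7]))
grey
  [0.4612 0.0432 0.0851]
  ('top', 907, 461.3, 45.7, 33.9, array([86.3, 89.4]))
  ('scene', 875, 460.4, 45.2, 34.3, array([87. , 89.5]))
red
  [ 0.4803 -0.0546  0.0851]
  ('top', 910, 479.2, -55.4, 34.0, array([86.1, 89.2]))
  ('scene', 762, 478.5, -56.2, 35.6, array([86.9, 89.7]))
blue
  [ 0.6384 -0.1232  0.101 ]
  ('top', 710, 645.7, -130.8, 42.3, array([ 98.6, 109.9]))
  ('scene', 461, 643.0, -130.4, 40.6, array([ 94.2, 110.4]))
chip red [0.3672 0.2346 0.0153] [0.3656 0.2351 0.0145]
chip grey [0.3858 0.1268 0.0145] [0.3865 0.1327 0.0157]
chip purple [0.4021 0.0341 0.0155] [0.4013 0.0329 0.0138]
chip black [ 0.4205 -0.0672  0.0139] [ 0.4191 -0.0753  0.0135]
plain floor [ 0.4953 -0.1577  0.0056] [ 0.5062 -0.1888  0.0073]
1133
```

View pics/crop.png

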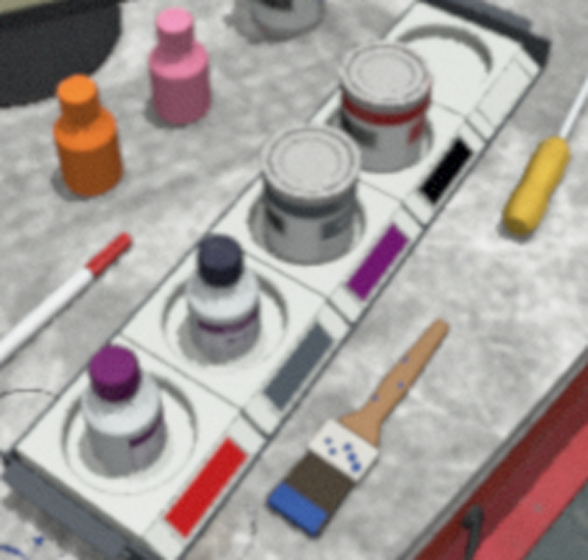

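The crop confirms the bottles: the white body with the purple cap is in the red bay, and the white body with the blue-black cap is in the grey bay. The orange and pink ones behind are the look-alikes. The measured heights (cap 101 mm, tin rim 88 mm, seat floor 6 mm) agree with the text. Next I measure the seats.

Run:
```python
from h import *
import math
from scipy.optimize import least_squares
obj=[(429,247,24),(442.7,147.4,24),(461,45.4,34),(479,-55.7,34)]
for n in("top","scene"):
    C=cal(n);P=pts(C,np.load(f"pics/{n}0.npy"))*1000
    v,u=np.mgrid[0:420,0:560]
    z=P[...,2]
    x,y=P[...,0],P[...,1]
    reg=(z>13)&(z<40)&(x>340)&(x<600)&(abs(y)<400)
    m=cv2.morphologyEx(reg.astype(np.uint8),cv2.MORPH_OPEN,np.ones((3,3)))
    k,l,st,_=cv2.connectedComponentsWithStats(m); i=1+np.argmax(st[1:,4]); s=P[l==i]
    rc=cv2.minAreaRect(s[:,:2].astype(np.float32)); print(n,"rack",rc)
    # seat rims: block-top pixels (z~23) nearest each seat centre by angle bin
    bx=np.array([498.,-157.]) ; 
    top=P[(abs(z-23)<5)]
    e=np.array([-.1795,.9837]) 
    for j in range(5):
        c0=bx+e*102*j+ (0,0)
        for it in range(4):
            d=top[:,:2]-c0; a=np.degrees(np.arctan2(d[:,1],d[:,0]))//10; rr=np.hypot(*d.T)
            E=[]
            for b in np.unique(a):
                q=np.sort(rr[(a==b)&(rr>34)])
                if len(q)>2: 
                    t=math.radians(b*10+5); E.append((c0+q[1]*np.array([math.cos(t),math.sin(t)])))
            E=np.array(E); f=least_squares(lambda p:np.hypot(*(E-p[:2]).T)-p[2],[*c0,42],loss="soft_l1",f_scale=1.5); c0=f.x[:2]
        print(n,j,np.round(f.x,1),len(E))
```

```text
top rack ((457.8375549316406, 45.069793701171875), (118.37486267089844, 509.6437072753906), 9.845015525817871)
top 0 [ 497.5 -154.7   42.5] 36
top 1 [480.2 -54.8  42.8] 36
top 2 [462.7  45.9  42.6] 36
top 3 [445.5 146.2  42.6] 36
top 4 [427.7 246.8  42.6] 36
scene rack ((453.7887268066406, 44.26202392578125), (127.32066345214844, 554.9720458984375), 9.841352462768555)
scene 0 [1019.2  -16.5  414.1] 30
scene 1 [1234.7  -85.7  475.6] 12
scene 2 [250.8 -50.5 492.2] 27
scene 3 [444.6 145.9  42.8] 36
scene 4 [428.1 245.8  43. ] 36
```

Seats measured from the top view, in mm. The 102 mm spacing and 42 mm radius both check.

| Bay | x | y |
|---|---|---|
| plain | 497.5 | -154.7 |
| black | 480 | -54.8 |
| purple | 462.7 | 45.8 |
| grey | 445.2 | 146.1 |
| red | 427.8 | 246.5 |

The plan is red tin → plain, black bottle → black, grey tin → grey, purple bottle → purple, red tin → red. I grip along the row so the gripper body stays clear of the pour tin.

Emit:
carry_out(
  deltas=[
    [0.88,[456,517,50],[0,0,-0.622]],
    [0.88,[456,517,50],[0,0,-0.622]],
    [0.88,[456,517,50],[0,0,-0.622]],
    [0.88,[456,517,50],[0,0,-0.622]],
    [0.88,[456,517,50],[0,0,-0.622]],
    [0.88,[456,517,50],[0,0,-0.622]],
    [0.88,[456,517,50],[0,0,-0.622]],
    [0.88,[456,517,50],[0,0,-0.622]],
    [0.88,[456,517,50],[0,0,-0.622]],
    [0.88,[456,517,50],[0,0,-0.622]],
    [0.88,[456,517,50],[0,0,-0.622]],
    [0.88,[456,517,50],[0,0,-0.622]],
  ],
  squeeze=25,
)

```text
time_s: 1.35
tcp_pos: [0.4549, 0.0296, 0.1833]
eef_rot: [-180.0, -0.0, 9.9]
contact_force: [1.4, -0.4, 0.1]
gripper_width: 0.077
gripper_force: 0.0
```

```bash
cat > g.py <<'E'
import sys
from h import *
from scipy.spatial.transform import Rotation as Ro
# g.py x y z(mm) : shift in tool axes to target TCP with tool y along the row
def go(x,y,z,yaw=9.85):
    s=r.get_state(); R=Ro.from_euler("xyz",s["eef_rot"],degrees=True); T=Ro.from_euler("xyz",[180,0,yaw],degrees=True)
    print("t",round(s["time_s"],2),"tcp",np.round(s["tcp_pos"]*1000,1),"rpy",np.round(s["eef_rot"],1),"w",round(s["gripper_width"]*1000,1),"gf",round(s["gripper_force"],1),"F",np.round(s["contact_force"],1),"j6",round(s["joints"][5]))
    print("shift",np.round(R.inv().apply(np.array([x,y,z])-s["tcp_pos"]*1000),1),"turn",np.round((R.inv()*T).as_rotvec(),3))
if __name__=="__main__": go(*map(float,sys.argv[1:4]))
E
python3 g.py 479 -56 175
```

```text
t 1.35 tcp [454.9  29.6 183.3] rpy [-180.    -0.     9.9] w 77.0 gf 0.0 F [ 1.4 -0.4  0.1] j6 71
shift [ 9.  88.5  8.3] turn [-0.    -0.001  0.001]
```

Emit:
carry_out(
  deltas=[
    [0.88,[9,44,8],[0,0,0]],
    [0.88,[9,88,8],[0,0,0]],
    [0.88,[9,88,8],[0,0,0]],
    [0.88,[9,88,8],[0,0,0]],
  ],
)

```text
time_s: 1.75
tcp_pos: [0.4785, -0.0548, 0.1748]
eef_rot: [-180.0, 0.0, 9.7]
contact_force: [-0.2, 0.0, -0.1]
gripper_width: 0.0772
gripper_force: 0.0
```

```bash
python3 g.py 479 -56 43
python3 - <<'E'
from h import *
snap("wrist","w1")
E
```

```text
t 1.75 tcp [478.5 -54.8 174.8] rpy [-180.     0.     9.7] w 77.2 gf 0.0 F [-0.2  0.  -0.1] j6 83
shift [  0.4   1.2 131.8] turn [-0.     0.001 -0.003]
```

View pics/w1.png

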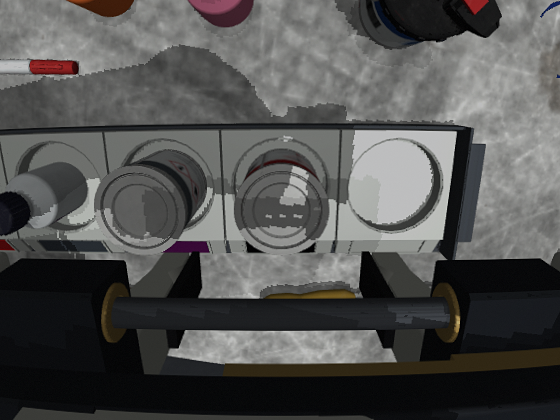

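The wrist view shows the red tin (281,205) lying between the open fingers (185,300 and 375,300), with the grey tin at (150,200) clear of the left finger. Now I descend and grip.

Emit:
carry_out(
  deltas=[
    [0.88,[0,1,40],[0,0,0]],
    [0.88,[0,1,75],[0,0,0]],
    [0.88,[0,1,105],[0,0,0]],
    [0.88,[0,1,125],[0,0,0]],
    [0.88,[0,1,132],[0,0,0]],
    [0.88,[0,1,132],[0,0,0]],
    [0.6,[0,1,132],[0,0,0]],
    [0.6,[0,1,132],[0,0,0]],
    [0.6,[0,1,132],[0,0,0]],
    [0.6,[0,1,132],[0,0,0]],
    [0.6,[0,1,132],[0,0,0]],
  ],
  squeeze=25,
)

```text
time_s: 2.9
tcp_pos: [0.48, -0.0542, 0.0444]
eef_rot: [-180.0, -0.2, 9.9]
contact_force: [-0.4, 1.8, 7.3]
gripper_width: 0.0668
gripper_force: 25.0
```

```bash
python3 g.py 497.5 -154.7 170
```

```text
t 2.9 tcp [480.  -54.2  44.4] rpy [-180.    -0.2    9.9] w 66.8 gf 25.0 F [-0.4  1.8  7.3] j6 83
shift [   0.3  102.  -125.6] turn [-0.    -0.003  0.   ]
```

Emit:
carry_out(
  deltas=[
    [0.6,[0,0,-20],[0,0,0]],
    [0.6,[0,0,-60],[0,0,0]],
    [0.6,[0,0,-100],[0,0,0]],
    [0.6,[0,0,-125],[0,0,0]],
    [0.6,[0,30,-125],[0,0,0]],
    [0.6,[0,70,-125],[0,0,0]],
    [0.6,[0,95,-125],[0,0,0]],
    [0.6,[0,102,-125],[0,0,0]],
    [0.6,[0,102,-125],[0,0,0]],
    [0.6,[0,102,-125],[0,0,0]],
  ],
)

```text
time_s: 3.9
tcp_pos: [0.4959, -0.1547, 0.1679]
eef_rot: [-180.0, 0.0, 9.8]
contact_force: [0.3, 0.1, -1.9]
gripper_width: 0.067
gripper_force: 25.0
```

```bash
python3 g.py 498 -154.5 45
```

```text
t 3.9 tcp [ 495.9 -154.7  167.9] rpy [-180.     0.     9.8] w 67.0 gf 25.0 F [ 0.3  0.1 -1.9] j6 96
shift [  2.1   0.2 122.9] turn [-0.  0. -0.]
```

Emit:
carry_out(
  deltas=[
    [0.6,[2,0,40],[0,0,0]],
    [0.6,[2,0,75],[0,0,0]],
    [0.6,[2,0,100],[0,0,0]],
    [0.6,[2,0,112],[0,0,0]],
    [0.6,[2,0,119],[0,0,0]],
    [0.6,[2,0,123],[0,0,0]],
    [0.6,[2,0,123],[0,0,0]],
    [0.6,[2,0,123],[0,0,0]],
    [0.88,[2,0,123],[0,0,0]],
    [0.88,[2,0,123],[0,0,0]],
    [0.88,[2,0,123],[0,0,0]],
  ],
)

```text
time_s: 5.0
tcp_pos: [0.4989, -0.1548, 0.0458]
eef_rot: [180.0, -0.1, 9.9]
contact_force: [0.2, 0.3, -0.4]
gripper_width: 0.0768
gripper_force: 0.0
```

```bash
python3 g.py 442.7 147.4 175
```

```text
t 5.0 tcp [ 498.9 -154.8   45.8] rpy [ 1.8e+02 -1.0e-01  9.9e+00] w 76.8 gf 0.0 F [ 0.2  0.3 -0.4] j6 96
shift [  -3.4 -307.3 -129.3] turn [ 0.    -0.001  0.   ]
```

Emit:
carry_out(
  deltas=[
    [0.88,[0,0,-30],[0,0,0]],
    [0.88,[0,0,-75],[0,0,0]],
    [0.88,[0,0,-115],[0,0,0]],
    [0.88,[-1,-40,-129],[0,0,0]],
    [0.75,[-2,-88,-129],[0,0,0]],
    [0.75,[-2,-136,-129],[0,0,0]],
    [0.75,[-2,-184,-129],[0,0,0]],
    [0.75,[-3,-232,-129],[0,0,0]],
    [0.75,[-3,-275,-129],[0,0,0]],
    [0.75,[-3,-300,-129],[0,0,0]],
    [0.75,[-3,-307,-129],[0,0,0]],
    [0.75,[-3,-307,-129],[0,0,0]],
  ],
)

```text
time_s: 6.2
tcp_pos: [0.4427, 0.148, 0.1744]
eef_rot: [-180.0, -0.0, 10.0]
contact_force: [-0.1, 0.3, -0.6]
gripper_width: 0.0656
gripper_force: 0.0
```

```bash
python3 g.py 442.7 147.4 38;  python3 - <<'E'
from h import *
snap("wrist","w2"); C,im,d=snap("top","top2")
s=r.get_state()
P=pts(C,d).reshape(-1,3)*1000
q=P[(abs(P[:,2]-86)<10)&(np.hypot(P[:,0]-497,P[:,1]+155)<45)]; print("red tin",len(q),cv2.minEnclosingCircle(q[:,:2].astype(np.float32)),np.percentile(q[:,2],[5,50,95]))
E
```

```text
t 6.2 tcp [442.7 148.  174.4] rpy [-180.   -0.   10.] w 65.6 gf 0.0 F [-0.1  0.3 -0.6] j6 57
shift [ -0.2   0.6 136.4] turn [-0.    -0.     0.002]
red tin 924 ((498.1247863769531, -155.501708984375), 34.33124542236328) [83.00806481 86.2132432  89.14828088]
```

View pics/w2.png

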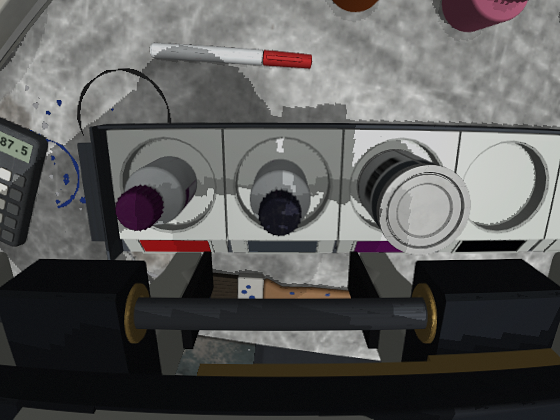

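The red tin is fully seated in the plain bay (rim at 86 mm, same as before). The black bottle's cap (280,212) is centred between the fingers. I grip it about 51 mm up so the gripper body clears the caps.

Emit:
carry_out(
  deltas=[
    [0.75,[0,1,40],[0,0,0]],
    [0.75,[0,1,75],[0,0,0]],
    [0.75,[0,1,105],[0,0,0]],
    [0.75,[0,1,122],[0,0,0]],
    [0.75,[0,1,132],[0,0,0]],
    [0.75,[0,1,136],[0,0,0]],
    [0.75,[0,1,136],[0,0,0]],
    [0.4,[0,1,136],[0,0,0]],
    [0.4,[0,1,136],[0,0,0]],
    [0.4,[0,1,136],[0,0,0]],
    [0.4,[0,1,136],[0,0,0]],
    [0.4,[0,1,136],[0,0,0]],
  ],
  squeeze=15,
)

```text
time_s: 7.5
tcp_pos: [0.4434, 0.1467, 0.0388]
eef_rot: [-180.0, -0.1, 9.9]
contact_force: [-1.6, 0.6, 7.7]
gripper_width: 0.0469
gripper_force: 15.0
```

```bash
python3 g.py 480 -54.8 170
```

```text
t 7.5 tcp [443.4 146.7  38.8] rpy [-1.8e+02 -1.0e-01  9.9e+00] w 46.9 gf 15.0 F [-1.6  0.6  7.7] j6 57
shift [   1.6  204.7 -131.3] turn [-0.001 -0.001  0.001]
```

Emit:
carry_out(
  deltas=[
    [0.4,[0,0,-20],[0,0,0]],
    [0.4,[0,0,-60],[0,0,0]],
    [0.4,[0,0,-105],[0,0,0]],
    [0.4,[0,5,-131],[0,0,0]],
    [0.4,[0,40,-131],[0,0,0]],
    [0.4,[1,85,-131],[0,0,0]],
    [0.4,[1,130,-131],[0,0,0]],
    [0.4,[2,175,-131],[0,0,0]],
    [0.4,[2,200,-131],[0,0,0]],
    [0.4,[2,205,-131],[0,0,0]],
    [0.4,[2,205,-131],[0,0,0]],
    [0.4,[2,205,-131],[0,0,0]],
  ],
)

```text
time_s: 8.7
tcp_pos: [0.4799, -0.055, 0.169]
eef_rot: [-180.0, 0.0, 9.9]
contact_force: [-0.2, -0.1, -1.1]
gripper_width: 0.0468
gripper_force: 15.0
```

```bash
python3 g.py 480 -54.8 39.5
```

```text
t 8.7 tcp [479.9 -55.  169. ] rpy [-180.     0.     9.9] w 46.8 gf 15.0 F [-0.2 -0.1 -1.1] j6 83
shift [ 2.000e-01 -1.000e-01  1.295e+02] turn [-0.  0.  0.]
```

Emit:
carry_out(
  deltas=[
    [0.4,[0,0,40],[0,0,0]],
    [0.4,[0,0,78],[0,0,0]],
    [0.4,[0,0,104],[0,0,0]],
    [0.4,[0,0,118],[0,0,0]],
    [0.4,[0,0,125],[0,0,0]],
    [0.4,[0,0,129],[0,0,0]],
    [0.4,[0,0,129],[0,0,0]],
    [0.4,[0,0,129],[0,0,0]],
    [0.7,[0,0,129],[0,0,0]],
    [0.7,[0,0,129],[0,0,0]],
    [0.7,[0,0,129],[0,0,0]],
  ],
)

```text
time_s: 9.8
tcp_pos: [0.4804, -0.0554, 0.0406]
eef_rot: [-180.0, -0.1, 9.9]
contact_force: [-0.6, 0.9, -0.5]
gripper_width: 0.0603
gripper_force: 0.0
```

```bash
python3 g.py 461 45.4 175
```

```text
t 9.8 tcp [480.4 -55.4  40.6] rpy [-1.8e+02 -1.0e-01  9.9e+00] w 60.3 gf 0.0 F [-0.6  0.9 -0.5] j6 83
shift [  -1.7 -102.6 -134.4] turn [-0.    -0.001  0.   ]
```

Emit:
carry_out(
  deltas=[
    [0.7,[0,0,-25],[0,0,0]],
    [0.7,[0,0,-70],[0,0,0]],
    [0.7,[0,0,-110],[0,0,0]],
    [0.7,[0,-10,-134],[0,0,0]],
    [0.88,[-2,-50,-134],[0,0,0]],
    [0.88,[-2,-85,-134],[0,0,0]],
    [0.88,[-2,-100,-134],[0,0,0]],
    [0.88,[-2,-103,-134],[0,0,0]],
    [0.88,[-2,-103,-134],[0,0,0]],
    [0.88,[-2,-103,-134],[0,0,0]],
  ],
)

```text
time_s: 10.8
tcp_pos: [0.4605, 0.0452, 0.1741]
eef_rot: [180.0, 0.0, 9.9]
contact_force: [-0.5, -0.1, -0.2]
gripper_width: 0.0772
gripper_force: 0.0
```

```bash
cat > chk.py <<'E'
from h import *
# which object stands in which seat: top view, height-band circles
B=dict(plain=(497.5,-154.7),black=(480,-54.8),purple=(462.7,45.8),grey=(445.2,146.1),red=(427.8,246.5))
def chk(f):
    for n in("top","scene"):
        C,im,d=snap(n,n+f); P=pts(C,d)*1000
        for k,b in B.items():
            m=(np.hypot(P[...,0]-b[0],P[...,1]-b[1])<48)&(P[...,2]>45)&(P[...,2]<115); q=P[m]
            if len(q)<20: print(n,k,"empty",len(q)); continue
            h=np.percentile(q[:,2],97); s=m&(P[...,2]>h-10); (x,y),rad=cv2.minEnclosingCircle(P[s][:,:2].astype(np.float32))
            print(n,k,"top z %.1f centre %.1f %.1f r %.1f"%(h,x,y,rad),"rgb",np.median(im[s],0))
if __name__=="__main__":
    import sys; chk(sys.argv[1])
E
python3 chk.py 3; python3 g.py 461 45.4 43
```

```text
top plain top z 89.5 centre 498.1 -155.1 r 34.2 rgb [173. 174. 173.]
top black top z 67.2 centre 485.5 -73.1 r 12.5 rgb [144. 146. 150.]
top purple empty 0
top grey empty 0
top red empty 0
scene plain top z 90.0 centre 498.2 -155.4 r 35.4 rgb [211. 212. 208.]
scene black top z 102.5 centre 479.9 -54.2 r 15.5 rgb [76.  76.5 95.5]
scene purple top z 89.7 centre 461.1 45.9 r 34.9 rgb [140.5 141.  139. ]
scene grey empty 0
scene red top z 102.7 centre 428.4 246.9 r 15.1 rgb [90. 35. 84.]
t 10.9 tcp [460.5  45.  174.1] rpy [180.    0.    9.8] w 77.0 gf 0.0 F [0.4 0.2 0.7] j6 70
shift [  0.6  -0.3 131.1] turn [ 0.     0.    -0.001]
```

Scene view: the black bottle is seated in the black bay (top at 102.5 mm) and the grey tin hasn't moved. Next I grip the grey tin.

Emit:
carry_out(
  deltas=[
    [0.88,[0,0,40],[0,0,0]],
    [0.88,[0,0,75],[0,0,0]],
    [0.88,[0,0,105],[0,0,0]],
    [0.88,[0,0,124],[0,0,0]],
    [0.88,[0,0,131],[0,0,0]],
    [0.88,[0,0,131],[0,0,0]],
    [0.6,[0,0,131],[0,0,0]],
    [0.6,[0,0,131],[0,0,0]],
    [0.6,[0,0,131],[0,0,0]],
    [0.6,[0,0,131],[0,0,0]],
    [0.6,[0,0,131],[0,0,0]],
  ],
  squeeze=25,
)

```text
time_s: 12.0
tcp_pos: [0.4614, 0.046, 0.0442]
eef_rot: [-180.0, -0.1, 9.9]
contact_force: [0.1, -1.7, 6.7]
gripper_width: 0.0673
gripper_force: 25.0
```

```bash
python3 g.py 445.5 146.2 170
```

```text
t 12.0 tcp [461.4  46.   44.2] rpy [-1.8e+02 -1.0e-01  9.9e+00] w 67.3 gf 25.0 F [ 0.1 -1.7  6.7] j6 70
shift [   1.8 -101.4 -125.7] turn [-0.    -0.002  0.001]
```

Emit:
carry_out(
  deltas=[
    [0.6,[0,0,-20],[0,0,0]],
    [0.6,[0,0,-60],[0,0,0]],
    [0.6,[0,0,-100],[0,0,0]],
    [0.6,[0,0,-126],[0,0,0]],
    [0.6,[0,-30,-126],[0,0,0]],
    [0.6,[1,-70,-126],[0,0,0]],
    [0.6,[2,-95,-126],[0,0,0]],
    [0.6,[2,-101,-126],[0,0,0]],
    [0.6,[2,-101,-126],[0,0,0]],
    [0.6,[2,-101,-126],[0,0,0]],
  ],
)

```text
time_s: 13.0
tcp_pos: [0.4447, 0.1451, 0.1689]
eef_rot: [180.0, 0.0, 9.9]
contact_force: [-0.1, -0.3, -2.4]
gripper_width: 0.0675
gripper_force: 25.0
```

```bash
python3 g.py 445.5 146.2 45
```

```text
t 13.0 tcp [444.7 145.1 168.9] rpy [180.    0.    9.9] w 67.5 gf 25.0 F [-0.1 -0.3 -2.4] j6 58
shift [  1.1  -1.  123.9] turn [0.    0.001 0.   ]
```

Emit:
carry_out(
  deltas=[
    [0.6,[1,-1,40],[0,0,0]],
    [0.6,[1,-1,75],[0,0,0]],
    [0.6,[1,-1,100],[0,0,0]],
    [0.6,[1,-1,113],[0,0,0]],
    [0.6,[1,-1,120],[0,0,0]],
    [0.6,[1,-1,124],[0,0,0]],
    [0.6,[1,-1,124],[0,0,0]],
    [0.6,[1,-1,124],[0,0,0]],
    [0.88,[1,-1,124],[0,0,0]],
    [0.88,[1,-1,124],[0,0,0]],
    [0.88,[1,-1,124],[0,0,0]],
  ],
)

```text
time_s: 14.1
tcp_pos: [0.4464, 0.1471, 0.0457]
eef_rot: [-180.0, -0.1, 9.9]
contact_force: [0.3, 0.9, 0.7]
gripper_width: 0.0766
gripper_force: 0.0
```

```bash
python3 g.py 428.6 246.9 175
```

```text
t 14.1 tcp [446.4 147.1  45.7] rpy [-1.8e+02 -1.0e-01  9.9e+00] w 76.6 gf 0.0 F [0.3 0.9 0.7] j6 58
shift [  -0.2 -101.4 -129.2] turn [-0.001 -0.001  0.001]
```

Emit:
carry_out(
  deltas=[
    [0.88,[0,0,-25],[0,0,0]],
    [0.88,[0,0,-70],[0,0,0]],
    [0.88,[0,0,-110],[0,0,0]],
    [0.88,[0,-10,-129],[0,0,0]],
    [0.75,[0,-50,-129],[0,0,0]],
    [0.75,[0,-85,-129],[0,0,0]],
    [0.75,[0,-99,-129],[0,0,0]],
    [0.75,[0,-101,-129],[0,0,0]],
    [0.75,[0,-101,-129],[0,0,0]],
    [0.75,[0,-101,-129],[0,0,0]],
  ],
)

```text
time_s: 15.1
tcp_pos: [0.4286, 0.2454, 0.174]
eef_rot: [180.0, 0.0, 9.8]
contact_force: [-0.5, -0.0, 1.1]
gripper_width: 0.066
gripper_force: 0.0
```

```bash
python3 chk.py 4; python3 g.py 428.6 246.9 38
```

```text
top plain top z 89.6 centre 498.0 -155.2 r 34.1 rgb [157. 158. 157.]
top black top z 102.7 centre 480.4 -54.7 r 14.3 rgb [52. 53. 69.]
top purple empty 0
top grey top z 89.6 centre 446.5 146.8 r 34.3 rgb [144. 144. 143.]
top red empty 3
scene plain top z 90.2 centre 497.6 -155.5 r 35.7 rgb [223. 223. 221.]
scene black top z 102.9 centre 480.1 -54.4 r 15.5 rgb [ 82.  84. 105.]
scene purple empty 0
scene grey top z 89.4 centre 443.7 145.1 r 34.4 rgb [220.  221.  218.5]
scene red top z 101.7 centre 423.0 247.6 r 13.2 rgb [74. 33. 69.]
t 15.2 tcp [428.8 245.4 174.1] rpy [180.    0.    9.8] w 65.8 gf 0.0 F [-0.5 -0.9 -0.8] j6 47
shift [ 1.000e-01 -1.600e+00  1.361e+02] turn [ 0.     0.    -0.001]
```

Emit:
carry_out(
  deltas=[
    [0.75,[0,-1,40],[0,0,0]],
    [0.75,[0,-1,75],[0,0,0]],
    [0.75,[0,-1,105],[0,0,0]],
    [0.75,[0,-1,122],[0,0,0]],
    [0.75,[0,-1,132],[0,0,0]],
    [0.75,[0,-1,136],[0,0,0]],
    [0.75,[0,-1,136],[0,0,0]],
    [0.4,[0,-1,136],[0,0,0]],
    [0.4,[0,-1,136],[0,0,0]],
    [0.4,[0,-1,136],[0,0,0]],
    [0.4,[0,-1,136],[0,0,0]],
    [0.4,[0,-1,136],[0,0,0]],
  ],
  squeeze=15,
)

```text
time_s: 16.4
tcp_pos: [0.4288, 0.2477, 0.0388]
eef_rot: [-180.0, -0.1, 9.9]
contact_force: [-1.2, -0.1, 6.3]
gripper_width: 0.0473
gripper_force: 15.0
```

```bash
python3 g.py 462.7 45.8 170
```

```text
t 16.4 tcp [428.8 247.7  38.8] rpy [-1.8e+02 -1.0e-01  9.9e+00] w 47.3 gf 15.0 F [-1.2 -0.1  6.3] j6 47
shift [  -1.2  204.6 -131.3] turn [-0.001 -0.001  0.001]
```

Emit:
carry_out(
  deltas=[
    [0.4,[0,0,-20],[0,0,0]],
    [0.4,[0,0,-60],[0,0,0]],
    [0.4,[0,0,-105],[0,0,0]],
    [0.4,[0,5,-131],[0,0,0]],
    [0.4,[0,40,-131],[0,0,0]],
    [0.4,[0,85,-131],[0,0,0]],
    [0.4,[-1,130,-131],[0,0,0]],
    [0.4,[-1,175,-131],[0,0,0]],
    [0.4,[-1,200,-131],[0,0,0]],
    [0.4,[-1,205,-131],[0,0,0]],
    [0.4,[-1,205,-131],[0,0,0]],
    [0.4,[-1,205,-131],[0,0,0]],
  ],
)

```text
time_s: 17.6
tcp_pos: [0.4625, 0.0455, 0.169]
eef_rot: [-180.0, 0.0, 9.9]
contact_force: [-0.1, 0.9, -2.0]
gripper_width: 0.047
gripper_force: 15.0
```

```bash
python3 g.py 462.7 45.8 39.5
```

```text
t 17.6 tcp [462.5  45.5 169. ] rpy [-180.     0.     9.9] w 47.0 gf 15.0 F [-0.1  0.9 -2. ] j6 70
shift [  0.3  -0.3 129.5] turn [-0.  0.  0.]
```

Emit:
carry_out(
  deltas=[
    [0.4,[0,0,40],[0,0,0]],
    [0.4,[0,0,78],[0,0,0]],
    [0.4,[0,0,104],[0,0,0]],
    [0.4,[0,0,118],[0,0,0]],
    [0.4,[0,0,125],[0,0,0]],
    [0.4,[0,0,129],[0,0,0]],
    [0.4,[0,0,129],[0,0,0]],
    [0.4,[0,0,129],[0,0,0]],
    [0.7,[0,0,129],[0,0,0]],
    [0.7,[0,0,129],[0,0,0]],
    [0.7,[0,0,129],[0,0,0]],
  ],
)

```text
time_s: 18.7
tcp_pos: [0.463, 0.0452, 0.0407]
eef_rot: [-180.0, -0.1, 9.9]
contact_force: [-0.3, -0.2, -0.7]
gripper_width: 0.0604
gripper_force: 0.0
```

```bash
python3 g.py 498 -155.3 175
```

```text
t 18.7 tcp [463.   45.2  40.7] rpy [-1.8e+02 -1.0e-01  9.9e+00] w 60.4 gf 0.0 F [-0.3 -0.2 -0.7] j6 70
shift [   0.3  203.5 -134.4] turn [-0.    -0.001  0.   ]
```

Emit:
carry_out(
  deltas=[
    [0.7,[0,0,-25],[0,0,0]],
    [0.7,[0,0,-70],[0,0,0]],
    [0.7,[0,0,-110],[0,0,0]],
    [0.7,[0,10,-134],[0,0,0]],
    [0.88,[0,50,-134],[0,0,0]],
    [0.88,[0,95,-134],[0,0,0]],
    [0.88,[0,140,-134],[0,0,0]],
    [0.88,[0,180,-134],[0,0,0]],
    [0.88,[0,200,-134],[0,0,0]],
    [0.88,[0,203,-134],[0,0,0]],
    [0.88,[0,203,-134],[0,0,0]],
    [0.88,[0,203,-134],[0,0,0]],
  ],
)

```text
time_s: 19.9
tcp_pos: [0.4973, -0.1543, 0.1742]
eef_rot: [-180.0, -0.0, 9.9]
contact_force: [0.7, 0.0, 0.6]
gripper_width: 0.0767
gripper_force: 0.0
```

```bash
python3 chk.py 5; python3 g.py 498 -155.3 43
```

```text
top plain empty 0
top black empty 0
top purple empty 0
top grey empty 0
top red empty 0
scene plain top z 90.0 centre 496.6 -155.3 r 35.7 rgb [136. 136. 134.]
scene black top z 102.6 centre 479.6 -54.9 r 15.7 rgb [42. 42. 52.]
scene purple top z 102.8 centre 462.3 44.3 r 15.0 rgb [114.  45. 107.]
scene grey top z 89.5 centre 444.7 145.9 r 34.9 rgb [140. 140. 138.]
scene red empty 0
t 20.0 tcp [ 497.4 -154.   174.3] rpy [-180.    -0.     9.9] w 77.2 gf 0.0 F [ 0.1  0.1 -0.6] j6 96
shift [  0.3   1.4 131.3] turn [-0.    -0.     0.001]
```

The purple bottle is seated. The top view is blocked by the arm here, but the scene view shows everything. Now the red tin from the plain bay.

Emit:
carry_out(
  deltas=[
    [0.88,[0,1,40],[0,0,0]],
    [0.88,[0,1,75],[0,0,0]],
    [0.88,[0,1,105],[0,0,0]],
    [0.88,[0,1,124],[0,0,0]],
    [0.88,[0,1,131],[0,0,0]],
    [0.88,[0,1,131],[0,0,0]],
    [0.6,[0,1,131],[0,0,0]],
    [0.6,[0,1,131],[0,0,0]],
    [0.6,[0,1,131],[0,0,0]],
    [0.6,[0,1,131],[0,0,0]],
    [0.6,[0,1,131],[0,0,0]],
  ],
  squeeze=25,
)

```text
time_s: 21.1
tcp_pos: [0.4986, -0.1557, 0.0444]
eef_rot: [180.0, -0.1, 9.9]
contact_force: [-0.5, 3.4, 6.7]
gripper_width: 0.0665
gripper_force: 25.0
```

```bash
python3 g.py 428 246.5 185
```

```text
t 21.1 tcp [ 498.6 -155.7   44.4] rpy [ 1.8e+02 -1.0e-01  9.9e+00] w 66.5 gf 25.0 F [-0.5  3.4  6.7] j6 96
shift [-2.000e-01 -4.083e+02 -1.407e+02] turn [ 0.    -0.002  0.001]
```

Emit:
carry_out(
  deltas=[
    [0.6,[0,0,-20],[0,0,0]],
    [0.6,[0,0,-60],[0,0,0]],
    [0.6,[0,0,-100],[0,0,0]],
    [0.6,[0,0,-130],[0,0,0]],
    [0.6,[0,-20,-141],[0,0,0]],
    [0.6,[0,-55,-141],[0,0,0]],
    [0.6,[0,-95,-141],[0,0,0]],
    [0.6,[0,-135,-141],[0,0,0]],
    [0.6,[0,-175,-141],[0,0,0]],
    [0.6,[0,-200,-141],[0,0,0]],
    [0.6,[0,-210,-141],[0,0,0]],
    [0.6,[0,-210,-141],[0,0,0]],
  ],
)

```text
time_s: 22.3
tcp_pos: [0.4612, 0.0518, 0.1842]
eef_rot: [-180.0, 0.0, 10.0]
contact_force: [-0.3, -0.3, -3.6]
gripper_width: 0.0669
gripper_force: 25.0
```

```bash
python3 g.py 428 246.5 185
```

```text
t 22.3 tcp [461.2  51.8 184.2] rpy [-180.    0.   10.] w 66.9 gf 25.0 F [-0.3 -0.3 -3.6] j6 69
shift [   1.  -197.5   -0.8] turn [-0.     0.     0.002]
```

Emit:
carry_out(
  deltas=[
    [0.6,[0,-20,0],[0,0,0]],
    [0.6,[0,-55,0],[0,0,0]],
    [0.6,[0,-95,0],[0,0,0]],
    [0.6,[1,-135,0],[0,0,0]],
    [0.6,[1,-170,0],[0,0,0]],
    [0.6,[1,-190,0],[0,0,0]],
    [0.6,[1,-198,0],[0,0,0]],
    [0.6,[1,-198,0],[0,0,0]],
    [0.6,[1,-198,0],[0,0,0]],
  ],
)

```text
time_s: 23.2
tcp_pos: [0.4288, 0.245, 0.1839]
eef_rot: [180.0, 0.0, 9.8]
contact_force: [-0.2, 0.5, -3.5]
gripper_width: 0.0668
gripper_force: 25.0
```

```bash
python3 g.py 428 246.5 45
```

```text
t 23.2 tcp [428.8 245.  183.9] rpy [180.    0.    9.8] w 66.8 gf 25.0 F [-0.2  0.5 -3.5] j6 47
shift [ -0.4  -1.7 138.9] turn [ 0.001  0.001 -0.001]
```

Emit:
carry_out(
  deltas=[
    [0.6,[0,-1,40],[0,0,0]],
    [0.6,[0,-1,80],[0,0,0]],
    [0.6,[0,-1,112],[0,0,0]],
    [0.6,[0,-1,128],[0,0,0]],
    [0.6,[0,-1,135],[0,0,0]],
    [0.6,[0,-1,139],[0,0,0]],
    [0.6,[0,-1,139],[0,0,0]],
    [0.6,[0,-1,139],[0,0,0]],
    [0.88,[0,-1,139],[0,0,0]],
    [0.88,[0,-1,139],[0,0,0]],
    [0.88,[0,-1,139],[0,0,0]],
  ],
)

```text
time_s: 24.3
tcp_pos: [0.4289, 0.2477, 0.0459]
eef_rot: [-179.9, -0.1, 9.9]
contact_force: [1.1, 0.6, 0.1]
gripper_width: 0.0764
gripper_force: 0.0
```

Emit:
carry_out(
  deltas=[
    [0.88,[0,0,-25],[0,0,0]],
    [0.88,[0,0,-70],[0,0,0]],
    [0.88,[0,0,-110],[0,0,0]],
    [0.88,[0,0,-150],[0,0,0]],
    [0.88,[0,-40,-180],[0,0,0]],
    [0.88,[0,-80,-180],[0,0,0]],
    [0.88,[0,-120,-180],[0,0,0]],
    [0.88,[0,-160,-180],[0,0,0]],
    [0.88,[0,-180,-180],[0,0,0]],
    [0.88,[0,-180,-180],[0,0,0]],
    [0.88,[0,-180,-180],[0,0,0]],
  ],
)

```text
time_s: 25.4
tcp_pos: [0.3974, 0.4244, 0.2249]
eef_rot: [180.0, 0.0, 9.9]
contact_force: [-0.1, 0.2, -0.1]
gripper_width: 0.0771
gripper_force: 0.0
```

```bash
python3 chk.py 6; python3 g.py 428 246.5 45
```

```text
top plain empty 0
top black top z 102.7 centre 480.4 -54.6 r 14.3 rgb [48. 48. 64.]
top purple top z 102.7 centre 464.0 44.7 r 14.7 rgb [92. 28. 87.]
top grey top z 89.4 centre 445.9 146.6 r 34.1 rgb [144. 144. 143.]
top red top z 89.7 centre 427.6 247.9 r 34.6 rgb [138. 138. 137.]
scene plain empty 0
scene black top z 102.6 centre 481.0 -54.6 r 14.9 rgb [74. 74. 94.]
scene purple top z 102.7 centre 463.1 43.7 r 15.3 rgb [133.  52. 124.]
scene grey top z 89.5 centre 444.7 145.6 r 34.7 rgb [208. 209. 206.]
scene red top z 89.4 centre 427.9 247.5 r 34.8 rgb [212. 213. 210.]
t 25.5 tcp [397.7 423.7 225.2] rpy [180.    0.    9.8] w 77.6 gf 0.0 F [-0.5 -0.7  0.5] j6 34
shift [ -0.4 179.7 180.3] turn [ 0.  0. -0.]
```

View pics/scene6.png

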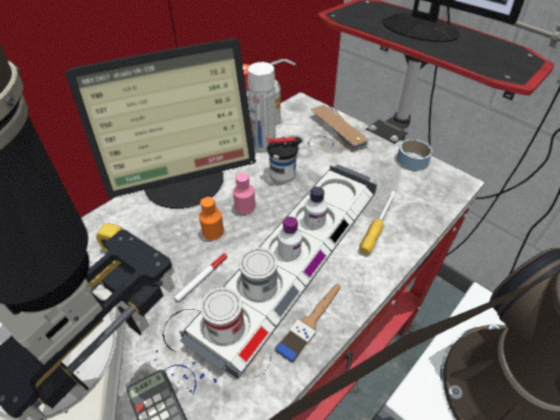

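The scene view shows all four toners upright at their own chips: red tin (222,312), grey tin (258,273), purple bottle (290,240) and black bottle (317,207). The plain bay is empty, and the pour tin (283,158) and the look-alikes are where they started. The gripper is clear of everything.

```bash
python3 -c "
from plant import r
print(r.close_job())"
```

```text
the job is handed in; nothing more can be done
None
```

All four toners stand upright and fully down in the bays matching their chips, the plain bay is empty, the pour tin and look-alikes were not moved, and the job was handed in at about 25.5 s of the 131 s allowed.

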